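# Hang the sample carrier away and hold the scanner over the uncovered code

## Robot

A 6-joint arm with a two-finger parallel gripper is mounted at the origin on the work surface. World frame = base frame: x ahead of the robot, y to its left, z up, the work surface at z = 0. Lengths are in m, angles in degrees, forces in N, time in s.
With the tool pointing down it reaches from about 0.25 to 0.725 m from the base axis. Payload 9.7 kg.
Tool frame: the origin (TCP) lies between the finger pads; the fingertips stand 19 mm ahead of it and the grasp point (between the pads) is the TCP; z points along the fingers, y is the line along which they close (so a half turn about z gives the same grasp; the last joint's range is limited). The gripper opens to 85 mm and grips with 20 to 120 N. Pads are 22 mm wide; open, the fingers measure 114 mm over their backs; the gripper's body (76 mm by 85 mm) begins 54 mm behind the grasp point. The pads swing forward as they close: fully open they stand 13 mm farther back than shut.
Start: joints at [-67.552, 4.979, 10.078, 95.1, 0, 90], TCP at [0.21, -0.508, 0.25] pointing down, gripper open.
Joint ranges: [-179.16, 179.16], [-48.56, 103.87], [-65.8, 70.77], [-126.05, 130.52], [-82.76, 87.17], [-180, 180]. Speed limits (degrees/s): [127.2, 127.2, 147.25, 180, 180, 180].

## Interface

Orientations are given as [roll, pitch, yaw] about the fixed x, y, z axes, in that order (R = Rz(yaw) Ry(pitch) Rx(roll)).
In Python, from workcell import bot gives the robot as it stands. The module is installed in compiled form; this text tells all that it offers.
- The arm moves only by the shell command python3 -m crank 'ROWS' [OPENING] [FORCE]. ROWS is JSON, a list that holds one entry, the list of rows, each a list of 6 numbers: the shift along the world's x, y, z as a fraction of full scale, then the turn, a rotation vector about the world's x, y, z as a fraction of full scale. In form: [[[x, y, z, wx, wy, wz], ...]]. A call has 1 to 20 rows; each row shifts and turns the commanded pose from where the row before left it; what a row does not reach is not made up. Full scale, the value 1, is 20 mm for a shift and 0.12 rad for a turn. A row lasts 1/12 s, in which the tool goes at most 41.7 mm and 7.16 degrees, less where a joint would pass 70% of its speed; a pose out of reach is approached as far as the arm can. A call with a number of a shift or a turn outside -1 to 1 is refused whole. A call with a gripper value outside its range is refused whole. OPENING is the opening, from 0 (shut) to 1 (fully open), set as the call begins (- or left out, the last holds). The fingers move at their own pace and stop on an object; FORCE is the grip in N (left out, the last holds). Time passes only in rows, so rows that do not move let the fingers close. It gives the time, the measured TCP pose, the force, the opening and the grip force at its end, in the units of the state.
- bot.get_obs(): the state, without advancing time (a new reading comes with each control period).
- bot.camera(name): name is "scene" or "top" or "wrist"; returns the picture (480x640x3 uint8, red, green, blue); there is no depth.
- bot.camera_model(name): a dict with "vertical_fov" (degrees; the focal length in pixels is half the picture's height over the tangent of half this angle, whatever the lens; pixels are square), "cx", "cy" (the principal point, pixels), "R" (3x3) and "t" (3): a world point X has camera coordinates R X + t. Camera axes: x right, y down, z forward; pixel columns grow to the right and rows downward; lengths in m; the calibration is good to about 2 mm. A picture is of the moment at which its call begins: read the wrist's pose just before it. camera_model takes no time and is no camera call; for the wrist camera it gives the pose at the moment of the call.
- bot.job_done(): hands the job in; it is judged then, once.
The state is a dict: "time": time; "q": joint angles; "qd": joint speeds; "joint_efforts": joint torques, N m; "ee_pos": TCP position; "tcp_rot": TCP orientation; "wrist_force": force on the tool from outside, world axes, zero at the start; "torque": the same for the moment, N m; "opening": finger opening in m; "grasp_force": force on a finger pad.
Only numpy, scipy, OpenCV 4.12 (cv2) and the standard library are available. Lean on these libraries where they do the work, as an engineer would, in place of code of your own. Each camera call takes 0.05 s, during which the arm holds its last target. There are 200 camera calls.

## Task

The blue sample carrier is standing on the registration card and covers its code: first hang it on the hook of the steel stand by the hole in its handle board and let go of it. Then draw the orange hand scanner up out of its holder, turn it so that its red window looks straight down at the black code square on the card, with the window about 12 cm above it, and finish while still holding the scanner there, clear of everything else. Leave the four loose sample cups in the row just behind the card where they are.

Things in the scene. Friction and masses are not known exactly. Their poses are not given: they have to be found in the camera images.
- carrier: Blue carrier, 0.26 kg, standing on the card: tray 96 (x) by 88 (y) mm with 4 cups fixed in it, up to 59 mm high. In its middle an upright handle board, 12 mm thick (x), 88 wide (y), top 170 mm above the underside, with a hole 56 wide (y), from 75 to 130 mm high. Grip the 40 mm strip above the hole from above, across its 12 mm. Symmetric. Origin: centre of underside; z up.
- carrier_slot (a point): Middle of the upper edge of the carrier's hole, 130 mm above the carrier's underside on its centre line: this edge rests on the hook when hung.
- hook_stand: Fixed steel stand: base 110 x 110 x 10 mm, at its centre a 14 mm round post 225 mm high. From the post's top a 10 mm round bar runs level along the stand's -x for 108 mm, centre line 220 mm high; its end is bent up 12 mm (tip's top 237 mm high, end 121 mm from the post's axis). Origin: centre of the base's underside; z up.
- hook_seat (a point): Top of the hook's level bar, 75 mm from the post's axis, 225 mm above the desk: where the carrier's hole edge should rest. The bar goes on 33 mm level along the stand's -x to the upward bend, and 68 mm along +x to the post. Axes as the stand.
- scanner: Hand scanner, 0.18 kg, upright in its holder, pulls straight up. Black handle 30 (x) by 28 (y) mm, z = 0 to 118 mm. On it an orange head, 80 mm long, 42 wide (y, flat sides), 40 thick, centre at x = -12, z = 125 mm, nose to -x and pitched 35 degrees down; highest point z = 164 mm. Origin: centre of the handle's lower end; z up in the holder.
- scanner_grip (a point): Good place to grip the scanner across its 42 mm width (y), from above: x = -8, z = 130 mm in the scanner's frame. Axes as the scanner.
- scanner_window (a point): Centre of the red window on the scanner's nose: x = -45.6, y = 0, z = 101.5 mm in the scanner's frame. The window looks along (-0.819, 0, -0.574) of the scanner's frame; this point's z axis points the other way (straight up when the window looks straight down), its y axis is the scanner's y.
- scanner_spot (a point): Point 120 mm in front of the window along its look direction: x = -143.9, y = 0, z = 32.7 mm in the scanner's frame.
- holder: Fixed grey scanner holder: base 100 x 90 x 10 mm, upright pocket 44 by 42 mm outside, 5 mm walls, top 87 mm and floor 15 mm above the desk: the handle stands 72 mm deep in it with 2 mm of play each side. Origin: centre of the underside; axes as the scanner's while it stands in it.
- card: Fixed paper registration card, 150 (x) by 210 (y) by 2 mm, flat on the desk. Origin: centre of the underside; z up.
- code (a point): Centre of the black 36 x 36 mm code square, in the middle of the card's top face, 2 mm above the desk; under the carrier at the start.
- cup0: One of four loose clear sample cups with white screw caps standing in a row behind the card (beyond it from the robot), 48 mm diameter, 64 mm high, not to be disturbed. Origin: centre of the underside.
- cup1: One of four loose clear sample cups with white screw caps standing in a row behind the card (beyond it from the robot), 48 mm diameter, 64 mm high, not to be disturbed. Origin: centre of the underside.
- cup2: One of four loose clear sample cups with white screw caps standing in a row behind the card (beyond it from the robot), 48 mm diameter, 64 mm high, not to be disturbed. Origin: centre of the underside.
- cup3: One of four loose clear sample cups with white screw caps standing in a row behind the card (beyond it from the robot), 48 mm diameter, 64 mm high, not to be disturbed. Origin: centre of the underside.
Mind the look-alikes: they are no part of the job. What is shaped like the hook_stand but yellow is not meant.

How it is judged:
By the outcome, as a careful person would: the job done as asked, in the order asked, and still so for the second after the job is handed in, while the arm keeps its last pose, push and grip.
It also fails if it takes over 59 s, if anything falls off the work surface, if the arm or the gripper's body presses on something with over 40 N, if the wrist force passes 120 N, or if a joint passes its speed limit or range.

## Working session

There is one attempt and no reset: what is moved stays moved. The work goes in short steps, Python scripts to look and compute and a shell command to move; the robot and the scene stay as the last step left them, time stands still between calls to the robot, and variables do not carry over. Pictures are saved under pics/ and viewed, at most 11 in all, crops included, and the job is handed in when it is done.

```bash
mkdir -p pics; python3 - <<'E'
from workcell import bot
import cv2,numpy as np
o=bot.get_obs();print(o)
for n in("scene","top"):
    im=bot.camera(n);cv2.imwrite(f"pics/{n}0.png",im[:,:,::-1])
    m=bot.camera_model(n);print(n,m)
E
```

```text
{'time': 0.0, 'q': array([-6.75504294e+01,  5.01285222e+00,  1.00343689e+01,  9.50998256e+01,
        3.71110085e-04,  9.00014688e+01]), 'qd': array([ 0.02717493,  0.01603673, -0.05166599, -0.03461481,  0.05902866,
       -0.05214946]), 'joint_efforts': array([-5.08248813e-04, -5.20383561e+01,  4.64807832e+01,  1.62120117e-02,
       -1.06349121e-04, -1.33168083e-05]), 'ee_pos': array([ 0.20995233, -0.50812978,  0.24956548]), 'tcp_rot': array([-1.79921691e+02, -3.69102235e-04,  2.24481012e+01]), 'wrist_force': array([-0.05343418, -0.77447698, -0.19176618]), 'torque': array([-0.06589716, -0.0457129 , -0.03938988]), 'grasp_force': 0.0, 'opening': 0.08538091747296152}
scene {'vertical_fov': 53.33352354696502, 'cx': 312.4477072494331, 'cy': 240.13633757154764, 'R': array([[-0.30690737,  0.95162331,  0.01486411],
       [ 0.5866445 ,  0.20145027, -0.78438895],
       [-0.74943718, -0.2320148 , -0.62009115]]), 't': array([ 0.1385558 , -0.18082055,  1.43474371])}
top {'vertical_fov': 43.44624050752561, 'cx': 314.21733029308626, 'cy': 233.30719837830347, 'R': array([[ 1.66166915e-02, -9.99858122e-01,  2.76075822e-03],
       [-9.91013385e-01, -1.68361021e-02, -1.32698970e-01],
       [ 1.32726624e-01, -5.30930503e-04, -9.91152542e-01]]), 't': array([-0.0133335 ,  0.47448706,  1.47794371])}
```

View pics/scene0.png

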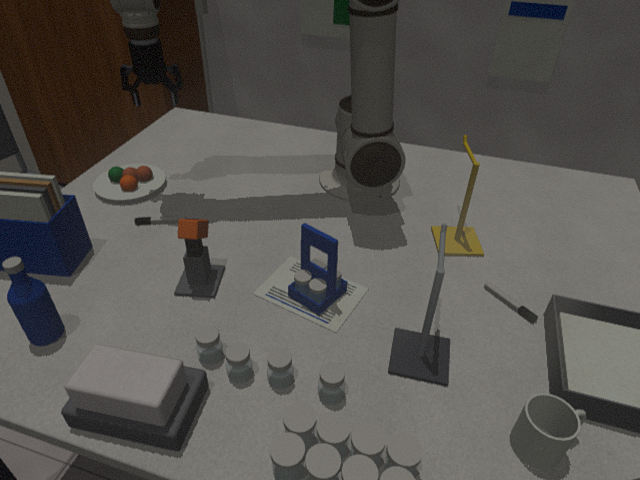

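View pics/top0.png

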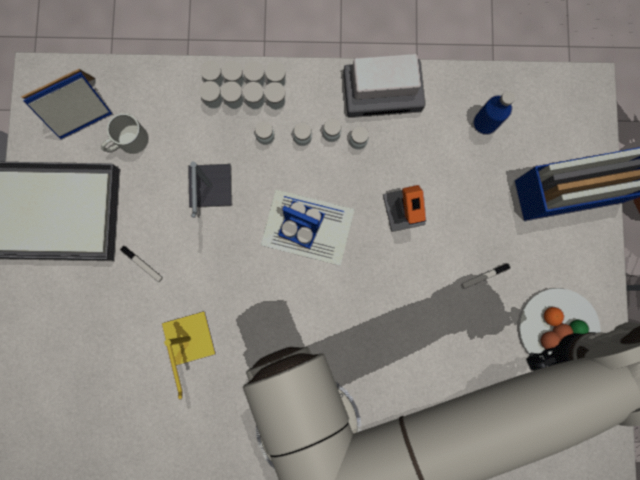

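```bash
cat > h.py <<'E'
import numpy as np,cv2
from workcell import bot
def ray(n,u,v,m=None):
    m=m or bot.camera_model(n);f=240/np.tan(np.radians(m["vertical_fov"]/2))
    R,t=np.array(m["R"]),np.array(m["t"])
    return -R.T@t, R.T@np.array([(u-m["cx"])/f,(v-m["cy"])/f,1])
def onz(n,u,v,z,m=None):
    c,d=ray(n,u,v,m);return c+d*(z-c[2])/d[2]
def proj(n,X,m=None):
    m=m or bot.camera_model(n);f=240/np.tan(np.radians(m["vertical_fov"]/2))
    p=np.array(m["R"])@X+np.array(m["t"]);return p[0]/p[2]*f+m["cx"],p[1]/p[2]*f+m["cy"]
E
python3 - <<'E'
import cv2,numpy as np
t=cv2.imread("pics/top0.png");s=cv2.imread("pics/scene0.png")
a=cv2.resize(t[120:270,170:440],None,fx=2.96,fy=2.96,interpolation=cv2.INTER_CUBIC)[:, :800]
b=cv2.resize(s[215:390,170:460],None,fx=2.75,fy=2.75,interpolation=cv2.INTER_CUBIC)
b=cv2.convertScaleAbs(b,alpha=1.5)
cv2.imwrite("pics/a.png",a);cv2.imwrite("pics/b.png",b);print(a.shape,b.shape)
E
```

```text
(444, 799, 3) (481, 798, 3)
```

View pics/a.png

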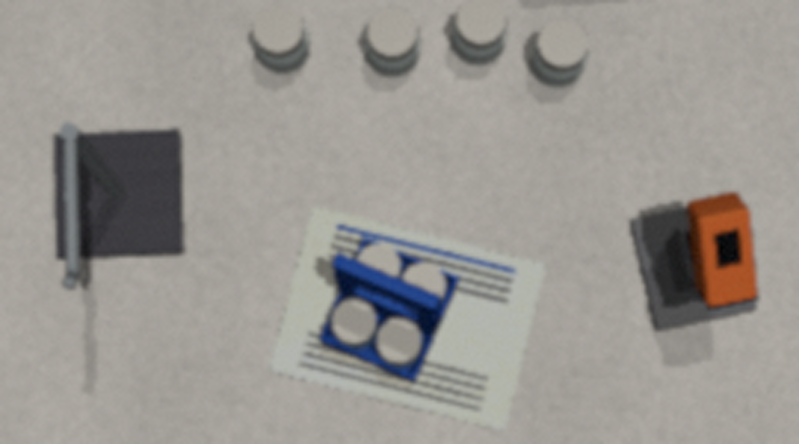

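View pics/b.png

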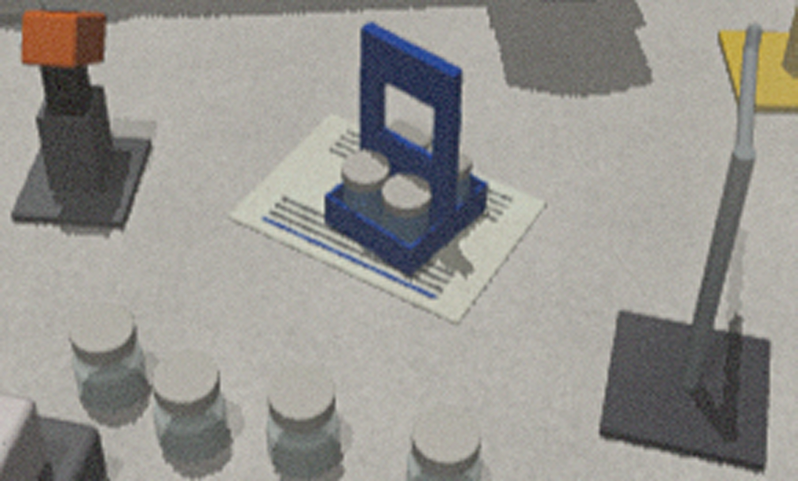

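```bash
python3 - <<'E'
from h import *
T=lambda u,v,z:onz("top",u/2.96+170-.33,v/2.96+120-.33,z)
def P(name,pts,z):
    X=np.array([T(u,v,z) for u,v in pts]);print(name,X[:,:2].round(4).tolist(),"mean",X.mean(0)[:2].round(4),"sides",np.linalg.norm(X-np.roll(X,-1,0),axis=1).round(4),"dir",np.degrees(np.arctan2(*(X[1]-X[0])[[1,0]])).round(1))
P("stand",[(57,133),(180,130),(183,254),(57,258)],.01)
P("bar",[(70,130),(71,281)],.23)
P("card",[(315,210),(545,265),(505,428),(275,372)],.002)
P("boardtop",[(335,258),(440,308)],.17)
P("cups",[(354,322),(400,341),(380,262),(425,285)],.059)
P("looseCaps",[(279,33),(391,35),(479,26),(560,43)],.064)
# masks
t=cv2.imread("pics/top0.png");hsv=cv2.cvtColor(t,cv2.COLOR_BGR2HSV)
S=cv2.imread("pics/scene0.png");hs=cv2.cvtColor(S,cv2.COLOR_BGR2HSV)
def rect(mask,box):
    m=np.zeros_like(mask);x0,y0,x1,y1=box;m[y0:y1,x0:x1]=mask[y0:y1,x0:x1]
    c=max(cv2.findContours(m,0,2)[0],key=cv2.contourArea);return cv2.minAreaRect(c),cv2.contourArea(c)
print("stand base",rect(cv2.inRange(hsv,(0,0,0),(180,255,85)),(180,150,240,215)))
print("holder",rect(cv2.inRange(hsv,(0,0,0),(180,110,110)),(370,180,440,235)))
r=rect(cv2.inRange(hsv,(3,150,80),(15,255,255)),(370,160,450,240));print("orange",r)
# orange brightness: top face
print("orange colours",t[205,410],t[190,413],t[217,413],t[205,403])
# bright blue strip
print("strip",[tuple(t[y,x]) for x,y in((287,209),(303,217),(315,222),(300,226))])
m=cv2.inRange(hsv,(105,150,105),(130,255,255));print("bstrip",rect(m,(270,195,335,255)))
# triangulate board corners
def tri(a,b):
    c1,d1=ray("top",*a);c2,d2=ray("scene",*b)
    s=np.linalg.lstsq(np.c_[d1,-d2],c2-c1,rcond=None)[0];return ((c1+s[0]*d1+c2+s[1]*d2)/2).round(4),np.linalg.norm(c1+s[0]*d1-c2-s[1]*d2).round(4)
A=lambda u,v:(u/2.96+169.67,v/2.96+119.67);B=lambda u,v:(u/2.75+169.67,v/2.75+214.67)
print(tri(A(335,258),B(460,70)),tri(A(440,308),B(364,26)))
print("hook tip",tri(A(71,281),B(755,28)),"post top",tri(A(70,132),B(743,153)))
E
```

```text
stand [[0.6509, 0.3208], [0.6554, 0.2138], [0.5457, 0.2073], [0.5404, 0.3159]] mean [0.5981 0.2645] sides [0.1072 0.1099 0.1087 0.1106] dir -87.6
bar [[0.5988, 0.2641], [0.4848, 0.2584]] mean [0.5418 0.2612] sides [0.1141 0.1141] dir -177.2
card [[0.588, 0.0948], [0.5428, -0.106], [0.4005, -0.0728], [0.4454, 0.1257]] mean [0.4942 0.0104] sides [0.2059 0.1462 0.2036 0.1459] dir -102.7
boardtop [[0.516, 0.0675], [0.4783, -0.0143]] mean [0.4971 0.0266] sides [0.09 0.09] dir -114.7
cups [[0.482, 0.0563], [0.4667, 0.0177], [0.533, 0.0357], [0.5142, -0.0022]] mean [0.499  0.0269] sides [0.0415 0.0687 0.0423 0.0668] dir -111.6
looseCaps [[0.7275, 0.1251], [0.7274, 0.0302], [0.7366, -0.0443], [0.7229, -0.1131]] mean [ 7.286e-01 -5.000e-04] sides [0.0949 0.075  0.0702 0.2382] dir -90.1
stand base (((213.0, 188.0), (48.0, 34.0), 90.0), 1370.5)
holder (((402.9983825683594, 208.11801147460938), (40.76900100708008, 34.985755920410156), 76.75948333740234), 732.5)
orange (((414.6081237792969, 204.14862060546875), (36.00337219238281, 18.577085494995117), 80.53767395019531), 569.5)
orange colours [ 39  83 168] [ 29  62 127] [ 39  82 170] [24 27 43]
strip [(np.uint8(139), np.uint8(70), np.uint8(36)), (np.uint8(135), np.uint8(68), np.uint8(36)), (np.uint8(139), np.uint8(71), np.uint8(37)), (np.uint8(50), np.uint8(22), np.uint8(13))]
bstrip (((300.1551818847656, 214.63792419433594), (36.76580810546875, 4.201806545257568), 23.198589324951172), 108.0)
(array([0.5155, 0.0676, 0.1724]), np.float64(0.0005)) (array([ 0.4792, -0.0151,  0.1656]), np.float64(0.0017))
hook tip (array([0.4842, 0.258 , 0.2333]), np.float64(0.0005)) post top (array([0.5992, 0.265 , 0.2224]), np.float64(0.0011))
```

Candidates for the stand: steel grey at top px (213,188), and yellow at (188,335). The grey one is meant, and crops a and b confirm it. Its hook points toward the robot, with a post top that triangulates to (0.599, 0.265, 0.222). The carrier board (top px 300,215) measures 90 mm wide and 0.17 m high, so it fits too. Next I'll move over the carrier.

```bash
A='[0.48,0.89,0.05,0,0,0.208]'; python3 -m crank '[[[0.48,0.89,0.05,0,0,0.208],[0.48,0.89,0.05,0,0,0.208],[0.48,0.89,0.05,0,0,0.208],[0.48,0.89,0.05,0,0,0.208],[0.48,0.89,0.05,0,0,0.208],[0.48,0.89,0.05,0,0,0.208],[0.48,0.89,0.05,0,0,0.208],[0.48,0.89,0.05,0,0,0.208],[0.48,0.89,0.05,0,0,0.208],[0.48,0.89,0.05,0,0,0.208],[0.48,0.89,0.05,0,0,0.208],[0.48,0.89,0.05,0,0,0.208],[0.48,0.89,0.05,0,0,0.208],[0.48,0.89,0.05,0,0,0.208],[0.48,0.89,0.05,0,0,0.208]]]' 1 30
python3 -m crank '[[[0.48,0.89,0,0,0,0.208],[0.48,0.89,0,0,0,0.208],[0.48,0.89,0,0,0,0.208],[0.48,0.89,0,0,0,0.208],[0.48,0.89,0,0,0,0.208],[0.48,0.89,0,0,0,0.208],[0.48,0.89,0,0,0,0.208],[0.48,0.89,0,0,0,0.208],[0.48,0.89,0,0,0,0.208],[0.48,0.89,0,0,0,0.208],[0.48,0.89,0,0,0,0.208],[0.48,0.89,0,0,0,0.208],[0.48,0.89,0,0,0,0.208],[0.48,0.89,0,0,0,0.208],[0.48,0.89,0,0,0,0.208],[0,0,0,0,0,0],[0,0,0,0,0,0]]]'
python3 - <<'E'
from h import *
T=lambda u,v,z:onz("top",u/2.96+169.67,v/2.96+119.67,z)
for z,p in((.01,[(632,220),(652,328),(757,304)]),):
    X=np.array([T(u,v,z) for u,v in p]);print("holder",X[:,:2].round(4).tolist(),np.linalg.norm(np.diff(X,axis=0),axis=1),"c",(X[0]+X[2])[:2]/2, "yaw",np.degrees(np.arctan2(*(X[0]-X[1])[[1,0]])),np.degrees(np.arctan2(*(X[1]-X[2])[[1,0]]))-90)
print("yellow",onz("top",188,335,.01),onz("top",180,397,.235))
m=bot.camera_model("wrist");im=bot.camera("wrist");cv2.imwrite("pics/w1.png",im[:,:,::-1])
print(m)
hsv=cv2.cvtColor(im,cv2.COLOR_RGB2HSV);o=bot.get_obs();print(o["ee_pos"],o["tcp_rot"])
E
```

```text
time: 1.35
ee_pos: [0.3543, -0.2403, 0.2651]
tcp_rot: [-180.0, 0.0, 44.0]
wrist_force: [-0.5, -0.1, 1.0]
opening: 0.0855
grasp_force: 0.0
time: 2.77
ee_pos: [0.498, 0.0262, 0.2647]
tcp_rot: [-179.9, 0.0, 65.4]
wrist_force: [-0.4, -0.1, -0.5]
opening: 0.0855
grasp_force: 0.0
holder [[0.5823, -0.1806], [0.4881, -0.1979], [0.5105, -0.2884]] [0.09580001 0.09320291] c [ 0.54638663 -0.23448753] yaw 10.42303379302075 13.914259758238416
yellow [0.21732501 0.30395393 0.01      ] [0.09783561 0.26924368 0.235     ]
{'vertical_fov': 63.84111247630284, 'cx': 320.7020973015875, 'cy': 239.54218466874303, 'R': array([[ 9.09515391e-01, -4.15669923e-01, -5.17759423e-04],
       [-3.97477791e-01, -8.70072831e-01,  2.91521312e-01],
       [-1.21627130e-01, -2.64937323e-01, -9.56564194e-01]]), 't': array([-0.44195145,  0.177768  ,  0.46162589])}
[0.4977771  0.02562298 0.2649146 ] [-1.79955021e+02  4.04453404e-02  6.53675234e+01]
```

View pics/w1.png

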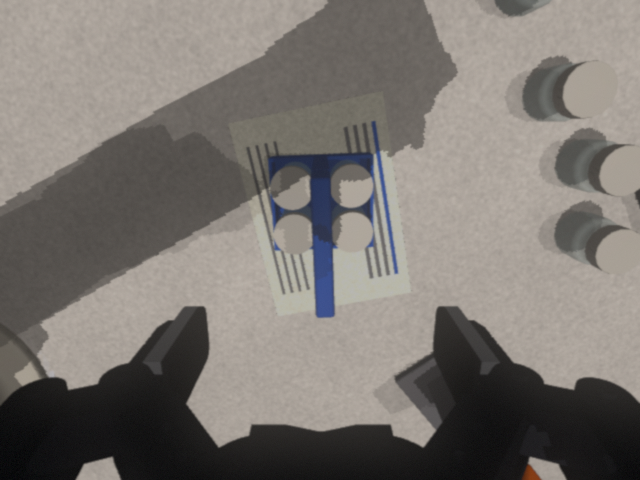

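```bash
python3 - <<'E'
from h import *
im=cv2.imread("pics/w1.png").astype(int)
for v in (200,220,240,255,270,285,300,310):
    r=im[v];b=(r[:,0]>r[:,2]*1.8)&(r[:,0]>60);u=np.where(b[305:345])[0]+305
    print(v,u.min(),u.max(),im[v,322])
m=bot.camera_model("wrist")
for u,v in((325,317),(323,255),(322,158)):
    print(onz("wrist",u,v,.17,m),proj("wrist",np.array([.4975,.0265,.17]),m))
for s in(-1,1): print(proj("wrist",np.array([.4975,.0265,.17])+s*.044*np.array([np.cos(np.radians(65.4)),np.sin(np.radians(65.4)),0]),m))
E
```

```text
200 312 332 [90 54 42]
220 314 329 [91 56 45]
240 314 323 [110  66  52]
255 315 331 [127  74  56]
270 315 331 [127  76  59]
285 316 332 [142  82  61]
300 317 332 [143  83  62]
310 317 332 [142  82  63]
[ 0.48168909 -0.01609939  0.17      ] (np.float64(319.6295941524973), np.float64(249.2880044939221))
[0.49783355 0.02235115 0.17      ] (np.float64(319.6295941524973), np.float64(249.2880044939221))
[0.52119247 0.07490491 0.17      ] (np.float64(319.6295941524973), np.float64(249.2880044939221))
(np.float64(319.71219142422655), np.float64(315.1398961998775))
(np.float64(319.53731030343107), np.float64(175.71334630373104))
```

```bash
python3 -m crank '[[[0.03,-0.02,-0.6,0,0,0.115],[0.03,-0.02,-0.6,0,0,0.115],[0,0,-0.6,0,0,0],[0,0,-0.6,0,0,0],[0,0,-0.6,0,0,0],[0,0,-0.6,0,0,0],[0,0,-0.6,0,0,0],[0,0,-0.6,0,0,0],[0,0,-0.4,0,0,0],[0,0,-0.3,0,0,0],[0,0,0,0,0,0],[0,0,0,0,0,0]]]'
python3 -m crank '[[[0,0,0,0,0,0],[0,0,0,0,0,0],[0,0,0,0,0,0],[0,0,0,0,0,0],[0,0,0,0,0,0],[0,0,0,0,0,0],[0,0,0,0,0,0],[0,0,0,0,0,0],[0,0,0,0,0,0],[0,0,0,0,0,0],[0,0,0,0,0,0],[0,0,0,0,0,0]]]' 0 50
```

```text
time: 3.82
ee_pos: [0.4992, 0.0249, 0.1553]
tcp_rot: [-180.0, 0.0, 66.9]
wrist_force: [0.6, 0.0, 0.5]
opening: 0.0857
grasp_force: 0.0
time: 4.82
ee_pos: [0.4992, 0.0249, 0.1554]
tcp_rot: [-180.0, -0.0, 66.9]
wrist_force: [-0.4, 0.7, 2.0]
opening: 0.011
grasp_force: 50.6
```

```bash
python3 -m crank '[[[0,0,0.2,0,0,0],[0,0,0.4,0,0,0],[0,0,0.6,0,0,0],[0,0,0.7,0,0,0],[0,0,0.7,0,0,0],[0,0,0.7,0,0,0],[0,0,0.7,0,0,0],[0,0,0.7,0,0,0],[0,0,0.6,0,0,0],[0,0,0.4,0,0,0],[0,0,0.3,0,0,0],[0,0,0.05,0,0,0]]]'
python3 -m crank '[[[-0.1,0.3,0,0,0,0.1],[-0.2,0.5,0,0,0,0.2],[-0.25,0.7,0,0,0,0.2],[-0.25,0.7,0,0,0,0.24],[-0.25,0.7,0,0,0,0.2],[-0.25,0.7,0,0,0,0.2],[-0.25,0.7,0,0,0,0.2],[-0.25,0.7,0,0,0,0.2],[-0.25,0.7,0,0,0,0.2],[-0.25,0.7,0,0,0,0.2],[-0.25,0.7,0,0,0,0.2],[-0.25,0.7,0,0,0,0.2],[-0.25,0.7,0,0,0,0.2],[-0.25,0.7,0,0,0,0.2],[-0.25,0.7,0,0,0,0.2],[-0.25,0.7,0,0,0,0.2],[-0.25,0.7,0,0,0,0.2],[-0.2,0.5,0,0,0,0.2],[0,0.1,0,0,0,0.1],[0,0,0,0,0,0.1]]]'
python3 - <<'E'
from h import *
s=bot.camera("scene");w=bot.camera("top")
a=cv2.resize(s[170:390,330:490],None,fx=2.5,fy=2.5,interpolation=2);b=cv2.resize(w[140:300,160:320],None,fx=2.5,fy=2.5,interpolation=2)
c=np.zeros((550,800,3),np.uint8);c[:550,:400]=a;c[:400,400:]=b
cv2.imwrite("pics/c1.png",cv2.convertScaleAbs(c[:,:,::-1],alpha=1.4))
E
```

```text
time: 5.82
ee_pos: [0.4995, 0.0249, 0.2776]
tcp_rot: [179.9, -0.0, 66.9]
wrist_force: [1.0, -1.0, -2.1]
opening: 0.011
grasp_force: 50.0
time: 7.48
ee_pos: [0.4137, 0.2635, 0.2759]
tcp_rot: [-180.0, 0.0, 92.8]
wrist_force: [0.1, -0.5, -2.6]
opening: 0.0114
grasp_force: 50.0
```

View pics/c1.png

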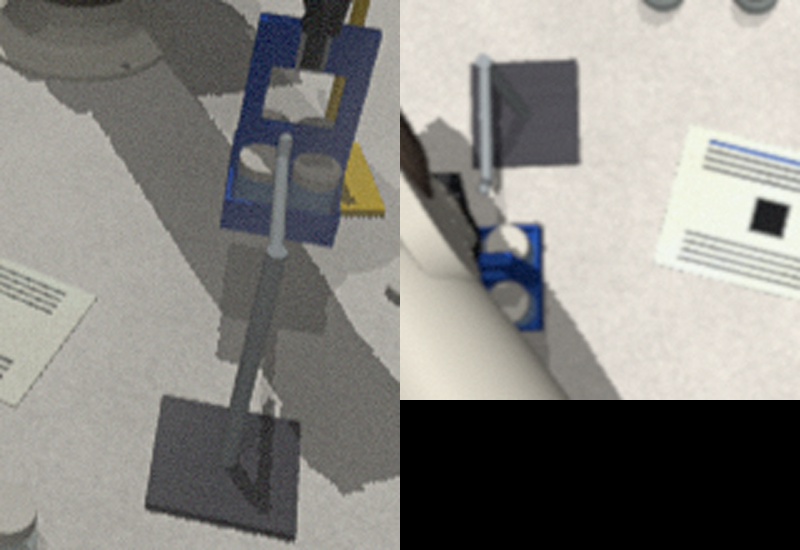

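```bash
python3 -m crank '[[[0,-0.2,0,0,0,0],[0,-0.18,0,0,0,0],[0.2,0.01,0,0,0,0],[0.4,0.02,0,0,0,0],[0.4,0.02,0,0,0,0],[0.4,0.02,0,0,0,0],[0.4,0.02,0,0,0,0],[0.4,0.02,0,0,0,0],[0,0,0,0,0,0]]]'
python3 -m crank '[[[0.4,0.02,0,0,0,0],[0.4,0.02,0,0,0,0],[0.4,0.02,0,0,0,0],[0.4,0.02,0,0,0,0],[0.4,0.02,0,0,0,0],[0.4,0.02,0,0,0,0],[0.4,0.02,0,0,0,0],[0.4,0.02,0,0,0,0],[0.1,0,0,0,0,0],[0,0,0,0,0,0],[0,0,0,0,0,0]]]'
python3 - <<'E'
from h import *
s=bot.camera("scene");w=bot.camera("top")
a=cv2.resize(s[170:390,330:490],None,fx=2.5,fy=2.5,interpolation=2);b=cv2.resize(w[140:300,160:320],None,fx=2.5,fy=2.5,interpolation=2)
c=np.zeros((550,800,3),np.uint8);c[:550,:400]=a;c[:400,400:]=b
cv2.imwrite("pics/c2.png",cv2.convertScaleAbs(c[:,:,::-1],alpha=1.4))
m=(w[:,:,:].max(2)<40).astype(np.uint8);m[:,:285]=0;m[:,330:]=0;m[:205]=0;m[250:]=0
n,l,st,ce=cv2.connectedComponentsWithStats(m);k=1+st[1:,4].argmax();print(st[k],ce[k],onz("top",*ce[k],.002))
E
```

```text
time: 8.33
ee_pos: [0.4597, 0.2575, 0.2756]
tcp_rot: [-180.0, 0.0, 92.6]
wrist_force: [-0.4, -0.4, -4.0]
opening: 0.0114
grasp_force: 50.0
time: 9.25
ee_pos: [0.5242, 0.2607, 0.2762]
tcp_rot: [-180.0, 0.0, 92.6]
wrist_force: [0.0, 0.4, -2.0]
opening: 0.0115
grasp_force: 50.0
[301 220  13  14 125] [307.256 226.504] [0.49587596 0.01273076 0.002     ]
```

View pics/c2.png

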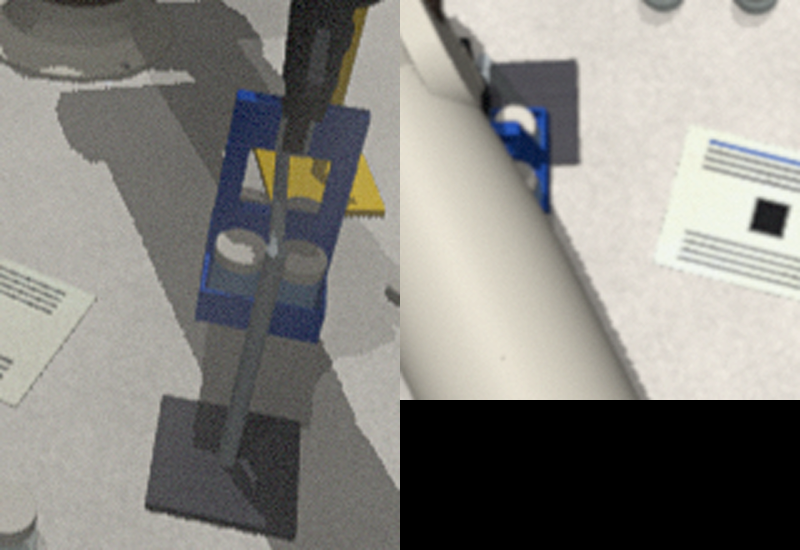

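The picture shows the bar running through the hole (scene crop, about 275,150), with no contact force. Lowering it now.

```bash
python3 -m crank '[[[0,0,-0.2,0,0,0],[0,0,-0.25,0,0,0],[0,0,-0.25,0,0,0],[0,0,-0.25,0,0,0],[0,0,-0.2,0,0,0],[0,0,-0.15,0,0,0],[0,0,0,0,0,0],[0,0,0,0,0,0]]]'
python3 -m crank '[[[0,0,-0.05,0,0,0],[0,0,-0.05,0,0,0],[0,0,0,0,0,0]]]'
```

```text
time: 10.02
ee_pos: [0.5241, 0.2606, 0.2501]
tcp_rot: [-180.0, 0.0, 92.6]
wrist_force: [-0.3, 0.1, -2.8]
opening: 0.0113
grasp_force: 50.0
time: 10.27
ee_pos: [0.5243, 0.2607, 0.2483]
tcp_rot: [180.0, -0.0, 92.6]
wrist_force: [0.1, 0.2, -2.8]
opening: 0.0115
grasp_force: 50.1
```

```bash
python3 -m crank '[[[0,0,-0.05,0,0,0],[0,0,-0.05,0,0,0],[0,0,0,0,0,0]]]'
python3 -m crank '[[[0,0,-0.05,0,0,0],[0,0,0,0,0,0]]]'
```

```text
time: 10.52
ee_pos: [0.5243, 0.2607, 0.248]
tcp_rot: [179.9, -0.1, 92.6]
wrist_force: [-2.7, -0.8, 7.2]
opening: 0.0116
grasp_force: 51.7
time: 10.68
ee_pos: [0.5243, 0.2607, 0.248]
tcp_rot: [179.8, -0.1, 92.6]
wrist_force: [-3.0, -1.8, 12.5]
opening: 0.0112
grasp_force: 52.5
```

```bash
python3 -m crank '[[[0,0,0.12,0,0,0],[0,0,0,0,0,0]]]'
python3 -m crank '[[[0,0,0,0,0,0],[0,0,0,0,0,0],[0,0,0,0,0,0],[0,0,0,0,0,0],[0,0,0,0,0,0],[0,0,0,0,0,0]]]' 0.3
python3 -m crank '[[[0,0,0.1,0,0,0],[0,0,0.2,0,0,0],[0,0,0.3,0,0,0],[0,0,0.4,0,0,0],[0,0,0.5,0,0,0],[0,0,0.6,0,0,0],[0,0,0.7,0,0,0],[0,0,0.7,0,0,0],[0,0,0.7,0,0,0],[0,0,0.4,0,0,0]]]'
python3 - <<'E'
from h import *
s=bot.camera("scene");w=bot.camera("top")
a=cv2.resize(s[170:390,330:490],None,fx=2.5,fy=2.5,interpolation=2);b=cv2.resize(w[160:260,340:440],None,fx=4,fy=4,interpolation=2)
c=np.zeros((550,800,3),np.uint8);c[:550,:400]=a;c[:400,400:]=b
cv2.imwrite("pics/c3.png",cv2.convertScaleAbs(c[:,:,::-1],alpha=1.4))
E
```

```text
time: 10.85
ee_pos: [0.5243, 0.2607, 0.2483]
tcp_rot: [179.9, -0.0, 92.6]
wrist_force: [0.7, 0.9, -2.4]
opening: 0.0112
grasp_force: 50.0
time: 11.35
ee_pos: [0.5242, 0.2607, 0.2476]
tcp_rot: [-180.0, 0.0, 92.6]
wrist_force: [0.6, 0.7, 0.5]
opening: 0.0255
grasp_force: 0.0
time: 12.18
ee_pos: [0.5243, 0.2607, 0.3422]
tcp_rot: [179.9, -0.1, 92.6]
wrist_force: [0.3, -0.1, -0.1]
opening: 0.0257
grasp_force: 0.0
```

View pics/c3.png

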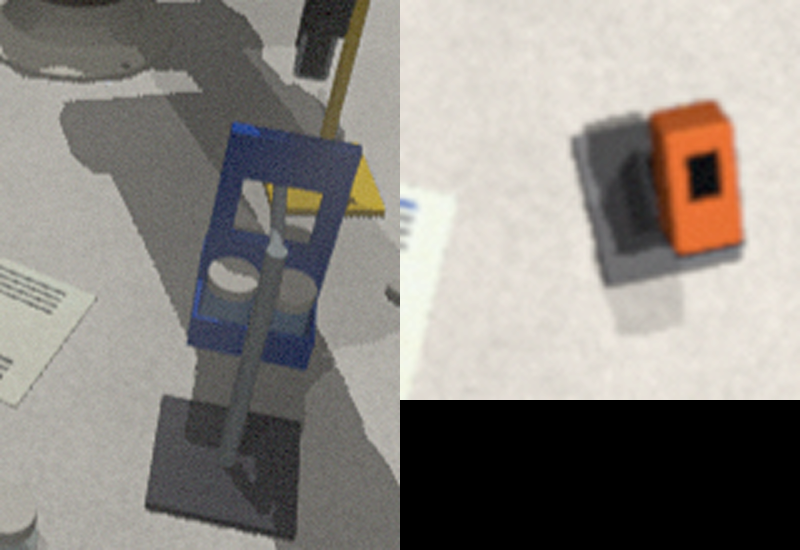

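```bash
python3 - <<'E'
from h import *
t=lambda u,v,z:onz("top",(u-400)/4+339.6,v/4+159.6,z)[:2]
b=[t(657,128,.1793),t(728,116,.1793)];n=[t(676,254,.1335),t(742,238,.1335)]
print(b,n,np.linalg.norm(b[0]-b[1]),np.linalg.norm(n[0]-n[1]))
B=sum(b)/2;N=sum(n)/2;d=B-N;print(np.linalg.norm(d),"exp .0656 yaw",np.degrees(np.arctan2(d[1],d[0])))
e=d/np.linalg.norm(d);o=(B-.0093*e+N+.0563*e)/2;print("origin",o,"grip",o-.008*e)
im=bot.camera("wrist")
E
python3 -m crank '[[[0,-0.9,0,0,0,-0.2],[0,-1,0,0,0,-0.4],[0,-1,0,0,0,-0.5],[0,-1,0,0,0,-0.5],[0,-1,0,0,0,-0.5],[0,-1,0,0,0,-0.5],[0,-1,0,0,0,-0.5],[0,-1,0,0,0,-0.5],[0,-1,0,0,0,-0.5],[0,-1,0,0,0,-0.5],[0,-1,0,0,0,-0.5],[0,-1,0,0,0,-0.5],[0,-1,0,0,0,-0.5],[0,-1,0,0,0,-0.5],[0,-1,0,0,0,-0.5],[0,-1,0,0,0,-0.5],[0,-1,0,0,0,-0.5],[0,-1,0,0,0,-0.5],[0,-1,0,0,0,-0.5],[0,-1,0,0,0,-0.5]]]' 1
```

```text
[array([ 0.55430397, -0.20809005]), array([ 0.56197509, -0.24863758])] [array([ 0.48887082, -0.22589329]), array([ 0.49901317, -0.26462054])] 0.04126679374623586 0.040033333011424796
0.06638298475990222 exp .0656 yaw 14.742740311349198
origin [ 0.5487671 -0.2308301] grip [ 0.54103048 -0.23286593]
time: 14.0
ee_pos: [0.5239, -0.1383, 0.3391]
tcp_rot: [-180.0, 0.0, 26.5]
wrist_force: [0.3, 0.1, -0.2]
opening: 0.0853
grasp_force: 0.0
```

```bash
python3 -m crank '[[[0.14,-0.8,-0.3,0,0,-0.3],[0.14,-0.8,-0.3,0,0,-0.33],[0.14,-0.8,-0.3,0,0,-0.33],[0.14,-0.8,-0.3,0,0,-0.33],[0.14,-0.8,-0.3,0,0,-0.33],[0.14,-0.72,-0.3,0,0,-0.33],[0,0,0,0,0,0],[0,0,0,0,0,0]]]'
python3 - <<'E'
from h import *
m=bot.camera_model("wrist");im=bot.camera("wrist");cv2.imwrite("pics/w2.png",im[:,:,::-1])
o=bot.get_obs();print(o["ee_pos"],o["tcp_rot"],m["R"].round(4).tolist(),m["t"])
E
```

```text
time: 14.67
ee_pos: [0.5409, -0.2325, 0.3028]
tcp_rot: [-179.9, 0.1, 13.2]
wrist_force: [0.5, 0.6, -0.1]
opening: 0.0854
grasp_force: 0.0
[ 0.54096793 -0.23189162  0.30342656] [-1.79970881e+02  2.48222905e-02  1.32138026e+01] [[0.2277, -0.9737, -0.0005], [-0.9314, -0.218, 0.2914], [-0.2838, -0.0659, -0.9566]] [-0.34975491  0.39932716  0.56879184]
```

View pics/w2.png

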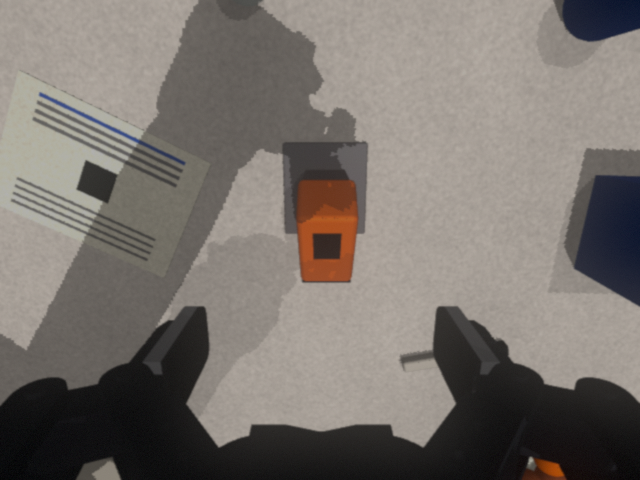

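```bash
python3 - <<'E'
from h import *
m=bot.camera_model("wrist")
N=onz("wrist",327,281,.1335,m);B=onz("wrist",327,222,.1793,m);print(N,B,"len",np.linalg.norm((B-N)[:2]),np.degrees(np.arctan2(*(B-N)[[1,0]])))
e=np.array([np.cos(np.radians(13.2)),np.sin(np.radians(13.2))])
print("grip",N[:2]+.0483*e,B[:2]-.0173*e)
im=cv2.imread("pics/w2.png")
mm=(im.max(2)<60).astype(np.uint8);mm[:,:60]=0;mm[:,130:]=0;mm[:140]=0;mm[220:]=0
n,l,st,ce=cv2.connectedComponentsWithStats(mm);k=1+st[1:,4].argmax();print(st[k],ce[k],onz("wrist",*ce[k],.002,m))
E
```

```text
[ 0.49208509 -0.24912048  0.1335    ] [ 0.55216246 -0.23396457  0.1793    ] len 0.06195959884400246 14.158762319651416
grip [ 0.53910895 -0.23809114] [ 0.53531954 -0.23791504]
[ 78 162  38  40 919] [ 96.84113166 181.69096844] [0.49533434 0.01133344 0.002     ]
```

```bash
python3 -m crank '[[[-0.05,-0.12,-0.4,0,0,0],[-0.05,-0.11,-0.7,0,0,0],[0,0,-0.8,0,0,0],[0,0,-0.8,0,0,0],[0,0,-0.8,0,0,0],[0,0,-0.8,0,0,0],[0,0,-0.8,0,0,0],[0,0,-0.8,0,0,0],[0,0,-0.8,0,0,0],[0,0,-0.6,0,0,0],[0,0,-0.4,0,0,0],[0,0,-0.2,0,0,0],[0,0,0,0,0,0]]]'
python3 -m crank '[[[0,0,0,0,0,0],[0,0,0,0,0,0],[0,0,0,0,0,0],[0,0,0,0,0,0],[0,0,0,0,0,0],[0,0,0,0,0,0],[0,0,0,0,0,0],[0,0,0,0,0,0],[0,0,0,0,0,0],[0,0,0,0,0,0]]]' 0 60
```

```text
time: 15.8
ee_pos: [0.5388, -0.2361, 0.1451]
tcp_rot: [-180.0, 0.0, 13.3]
wrist_force: [0.1, 0.6, 0.4]
opening: 0.0858
grasp_force: 0.0
time: 16.63
ee_pos: [0.5394, -0.2366, 0.1465]
tcp_rot: [179.9, -0.1, 13.2]
wrist_force: [-0.5, -1.5, 6.6]
opening: 0.0414
grasp_force: 61.4
```

```bash
python3 -m crank '[[[0,0,0.1,0,0,0],[0,0,0.2,0,0,0],[0,0,0.3,0,0,0],[0,0,0.4,0,0,0],[0,0,0.5,0,0,0],[0,0,0.5,0,0,0],[0,0,0.5,0,0,0]]]'
python3 -m crank '[[[0,0,0.5,0,0,0],[0,0,0.5,0,0,0],[0,0,0.6,0,0,0],[0,0,0.6,0,0,0],[0,0,0.6,0,0,0],[0,0,0.6,0,0,0],[0,0,0.6,0,0,0],[0,0,0.6,0,0,0],[0,0,0.6,0,0,0],[0,0,0.5,0,0,0],[0,0,0.3,0,0,0],[0,0,0,0,0,0]]]'
```

```text
time: 17.22
ee_pos: [0.5391, -0.2363, 0.1971]
tcp_rot: [180.0, -0.0, 13.2]
wrist_force: [-0.2, 0.2, -2.0]
opening: 0.0412
grasp_force: 60.8
time: 18.22
ee_pos: [0.5393, -0.2364, 0.3175]
tcp_rot: [179.9, -0.1, 13.2]
wrist_force: [-0.0, 0.1, -1.5]
opening: 0.0414
grasp_force: 60.8
```

```bash
python3 -m crank '[[[-0.08,0.4,0,0,0,-0.07],[-0.12,0.7,0,0,0,-0.1],[-0.13,0.7,0,0,0,-0.1],[-0.13,0.7,0,0,0,-0.1],[-0.13,0.7,0,0,0,-0.1],[-0.13,0.7,0,0,0,-0.1],[-0.13,0.7,0,0,0,-0.1],[-0.13,0.7,0,0,0,-0.1],[-0.13,0.7,0,0,0,-0.1],[-0.13,0.7,0,0,0,-0.1],[-0.13,0.7,0,0,0,-0.1],[-0.13,0.7,0,0,0,-0.1],[-0.13,0.7,0,0,0,-0.1],[-0.13,0.7,0,0,0,-0.1],[-0.13,0.7,0,0,0,-0.1],[-0.13,0.7,0,0,0,-0.1],[-0.13,0.7,0,0,0,-0.1],[-0.1,0.5,0,0,0,-0.05],[0,0.3,0,0,0,0],[0,0,0,0,0,0]]]'
python3 -m crank '[[[0,0,0,0.01,-0.2,0],[0,0,0,0.01,-0.4,0],[0,0,0,0.01,-0.4,0],[0,0,0,0.01,-0.4,0],[0,0,0,0.01,-0.4,0],[0,0,0,0.01,-0.4,0],[0,0,0,0.01,-0.4,0],[0,0,0,0.01,-0.4,0],[0,0,0,0.01,-0.4,0],[0,0,0,0.01,-0.4,0],[0,0,0,0.01,-0.4,0],[0,0,0,0.01,-0.4,0],[0,0,0,0.01,-0.4,0],[0,0,0,0.01,-0.4,0],[0,0,0,0.01,-0.4,0],[0,0,0,0.01,-0.4,0],[0,0,0,0.01,-0.4,0],[0,0,0,0.01,-0.4,0],[0,0,0,0.01,-0.4,0],[0,0,0,0.01,-0.4,0]]]'
python3 -m crank '[[[0,0,0,0,-0.2,0],[0,0,0,0,0,0],[0,0,0,0,0,0]]]'
python3 - <<'E'
from h import *
print(bot.get_obs()["q"])
s=bot.camera("scene");w=bot.camera("top")
a=cv2.resize(s[140:340,170:460],(800,552),interpolation=2)
cv2.imwrite("pics/c4.png",cv2.convertScaleAbs(a[:,:,::-1],alpha=1.4))
E
```

```text
time: 19.88
ee_pos: [0.4936, 0.0128, 0.3152]
tcp_rot: [-180.0, 0.0, 1.5]
wrist_force: [0.6, 0.3, -1.2]
opening: 0.0417
grasp_force: 60.9
time: 21.55
ee_pos: [0.5139, 0.0114, 0.3184]
tcp_rot: [-179.9, -52.5, 1.3]
wrist_force: [-0.3, 0.4, -1.6]
opening: 0.0413
grasp_force: 60.8
time: 21.8
ee_pos: [0.5193, 0.0117, 0.3218]
tcp_rot: [-180.0, -53.6, 1.4]
wrist_force: [0.1, -0.2, -1.6]
opening: 0.0411
grasp_force: 60.8
[ 1.21683955e+00 -4.85633297e+01 -3.83662878e+01  4.66131642e+01
  1.43870758e-01  1.79904823e+02]
```

View pics/c4.png

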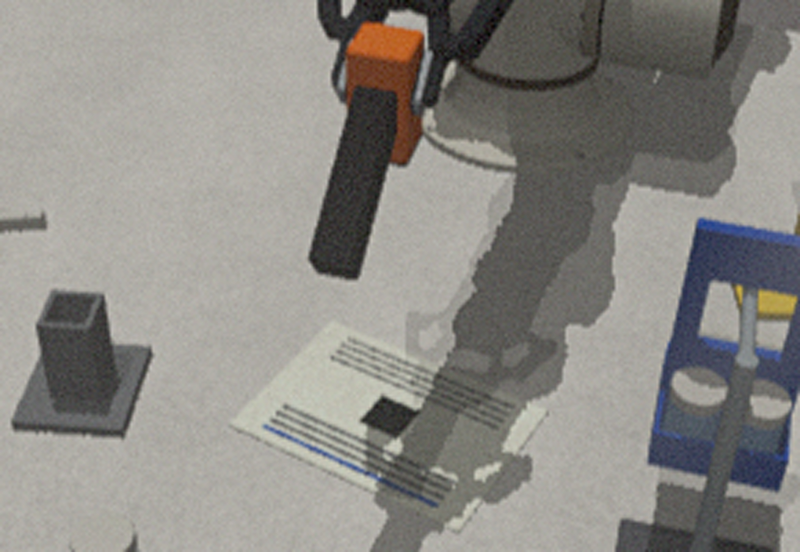

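The scanner is out of its holder and pitched, but joint 2 has reached its limit. I'll yaw the tool sideways, since yaw is free here, to move the wrist away from the base.

```bash
python3 -m crank '[[[0.3,0,0,0,0,0.2],[0.2,0,0,0,0,0.4],[0,0,0,0,0,0.5],[0,0,0,0,0,0.5],[0,0,0,0,0,0.5],[0,0,0,0,0,0.5],[0,0,0,0,0,0.5],[0,0,0,0,0,0.5],[0,0,0,0,0,0.5],[0,0,0,0,0,0.5],[0,0,0,0,0,0.5],[0,0,0,0,0,0.5],[0,0,0,0,0,0.5],[0,0,0,0,0,0.5],[0,0,0,0,0,0],[0,0,0,0,0,0]]]'
cat > goal.py <<'E'
from h import *
from scipy.spatial.transform import Rotation as Ro
import sys
psi=float(sys.argv[1]);o=bot.get_obs();C=np.array([.4955,.012,.002])
G=Ro.from_euler("xyz",[180,-55,psi],degrees=True);c=Ro.from_euler("xyz",o["tcp_rot"],degrees=True)
# grip relative to window: .0472 up, -.0018 along psi
p=C+[-.0018*np.cos(np.radians(psi)),-.0018*np.sin(np.radians(psi)),.120+.0472]
print("q",o["q"].round(1),"pos",o["ee_pos"].round(4),"rot",o["tcp_rot"].round(2))
print("shift units",((p-o["ee_pos"])/.02).round(2),"turn units",((G*c.inv()).as_rotvec()/.12).round(2))
E
python3 goal.py 46
```

```text
time: 23.23
ee_pos: [0.5303, 0.0116, 0.3223]
tcp_rot: [-179.9, -53.6, 46.6]
wrist_force: [0.1, -0.3, -0.9]
opening: 0.0416
grasp_force: 61.2
q [-20.6 -24.3 -21.1  65.7  48.  125.2] pos [0.5303 0.0116 0.3223] rot [-179.87  -53.58   46.57]
shift units [-1.8  -0.04 -7.66] turn units [ 0.14 -0.15 -0.1 ]
```

```bash
python3 -m crank '[[[-0.15,0,-0.3,0.01,-0.01,-0.01],[-0.15,0,-0.5,0.01,-0.01,-0.01],[-0.15,0,-0.6,0.01,-0.01,-0.01],[-0.15,0,-0.6,0.01,-0.01,-0.01],[-0.15,0,-0.6,0.01,-0.01,-0.01],[-0.15,0,-0.6,0.01,-0.01,-0.01],[-0.15,0,-0.6,0.01,-0.01,-0.01],[-0.15,0,-0.6,0.01,-0.01,-0.01],[-0.15,0,-0.6,0.01,-0.01,-0.01],[-0.15,0,-0.6,0.01,-0.01,-0.01],[-0.15,0,-0.6,0.01,-0.01,0],[-0.15,0,-0.6,0.01,-0.01,0],[0,0,-0.5,0.01,-0.01,0],[0,0,-0.3,0.01,-0.01,0],[0,0,0,0,0,0],[0,0,0,0,0,0]]]'
python3 goal.py 46
python3 - <<'E'
from h import *
s=bot.camera("scene");w=bot.camera("wrist")
a=cv2.resize(s[170:340,220:400],(400,378),interpolation=2);b=cv2.resize(w,(400,300),interpolation=3)
c=np.zeros((378,800,3),np.uint8);c[:,:400]=a;c[:300,400:]=b
cv2.imwrite("pics/c5.png",cv2.convertScaleAbs(c[:,:,::-1],alpha=1.4))
E
```

```text
time: 24.57
ee_pos: [0.4938, 0.0123, 0.1707]
tcp_rot: [179.9, -55.0, 46.2]
wrist_force: [0.2, -0.3, -0.9]
opening: 0.041
grasp_force: 61.3
q [-22.9 -29.8 -41.8  50.8  49.9 123.8] pos [0.4938 0.0123 0.1707] rot [179.93 -55.01  46.19]
shift units [ 0.02 -0.08 -0.08] turn units [ 0.    0.01 -0.02]
```

View pics/c5.png

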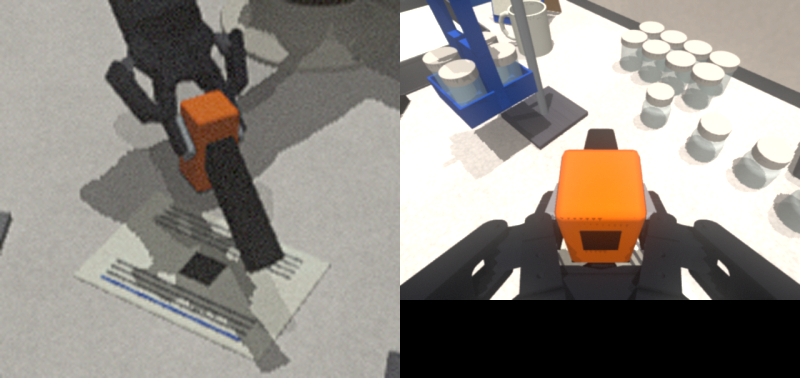

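```bash
python3 - <<'E'
from h import *
from scipy.spatial.transform import Rotation as Ro
o=bot.get_obs();c=Ro.from_euler("xyz",o["tcp_rot"],degrees=True)
S=c*Ro.from_euler("x",180,degrees=True)  # scanner frame
f=lambda p:o["ee_pos"]+S.apply((np.array(p)-[-8,0,130])/1000)
print("look",S.apply([-.819,0,-.574]),"window",f([-45.6,0,101.5]),"spot",f([-143.9,0,32.7]))
for n,p in dict(h1=(15,14,0),h2=(15,-14,0),h3=(-15,14,0),h4=(-15,-14,0),bt1=(9.3,21,164.3),bt2=(9.3,-21,164.3),bb1=(32.2,21,131.6),bb2=(32.2,-21,131.6)).items():
    u,v=proj("scene",f(p));print(n,round((u-220)*2.222),round((v-170)*2.222),f(p).round(3))
E
```

```text
look [ 1.75918561e-03 -4.49456031e-04 -1.00011684e+00] window [0.49540058 0.01343976 0.12429402] spot [0.49555829 0.01333033 0.00430946]
h1 286 252 [0.567 0.108 0.116]
h2 258 263 [0.587 0.089 0.116]
h3 274 260 [0.555 0.096 0.091]
h4 247 271 [0.575 0.076 0.091]
bt1 218 83 [0.466 0.014 0.205]
bt2 177 95 [ 0.497 -0.015  0.205]
bb1 240 106 [0.494 0.042 0.205]
bb2 198 119 [0.524 0.013 0.205]
```

The handle end and head project onto the picture to within about a pixel, so the grip is true. A last small trim, then I hand in.

```bash
python3 -m crank '[[[0,-0.05,-0.08,0,0,0],[0,0,0,0,0,0],[0,0,0,0,0,0],[0,0,0,0,0,0]]]'
python3 -c "
from workcell import bot
print(bot.get_obs()['qd'].round(2));print(bot.job_done())"
```

```text
time: 25.0
ee_pos: [0.4939, 0.0112, 0.1691]
tcp_rot: [180.0, -55.0, 46.2]
wrist_force: [-0.3, -0.6, -2.5]
opening: 0.0412
grasp_force: 61.3
[-0.05 -0.05 -0.06 -0.06 -0.06  0.05]
the job is handed in; nothing more can be done
None
```

The job was handed in at 25 s: the carrier hangs released on the steel hook, and the arm is holding the scanner with its window looking straight down at the code from about 12 cm, clear of everything; I never touched the four loose cups.

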